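Lock an autosampler's vial carousel for moving

ROBOT

A 7-joint arm with a two-finger parallel gripper is mounted at the origin on the work surface. World frame = base frame: x ahead of the robot, y to its left, z up, the work surface at z = 0. Lengths are in m, angles in rad, forces in N, time in s.
With the tool pointing down it reaches from about 0.425 to 0.925 m from the base axis. Payload 6.8 kg.
Tool frame: the origin (TCP) lies midway between the tips of the shut fingers; the grasp point (between the pads) lies 19 mm behind it; z points along the fingers, y is the line along which they close (so a half turn about z gives the same grasp; the last joint's range is limited). The gripper opens to 85 mm and grips with 20 to 120 N. Pads are 22 mm wide; open, the fingers measure 114 mm over their backs; the gripper's body (76 mm by 85 mm) begins 54 mm behind the grasp point. The pads swing forward as they close: fully open they stand 13 mm farther back than shut.
Start: joints at [-0.108, 0.477, 0.022, 1.555, -0.011, 1.109, -0.083], TCP at [0.675, 0, 0.231] pointing down, gripper open.
Joint ranges: [-2.96, 2.96], [-0.34, 2.1], [-1.41, 1.46], [0.24, 2.44], [-1.37, 4.51], [0.17, 1.92], [-2.96, 2.96]. Speed limits (rad/s): [2.39, 2.39, 3.14, 3.14, 3.14, 3.14, 3.14].

INTERFACE

Orientations are given as a unit quaternion [w, x, y, z].
In Python, from station import bot, eyes, ticket gives the robot as it stands.
- The arm moves only by the shell command python3 -m crank 'ROWS' [FORCE]. ROWS is text: rows parted by semicolons, each of 7 numbers parted by spaces: the shift along the tool's x, y, z in units of 0.5 m (1.0 is 0.5 m), then the turn, a rotation vector about the tool's x, y, z in units of 180 degrees (1.0 is 180 degrees), then the closure, from 0 (fully open) to 1 (shut). A call has 1 to 20 rows; each row is the pose to reach, as a shift and turn from the pose commanded when the call began, along the tool's axes at that moment, turning the shorter way round; what a row does not reach only later rows make up. A row lasts 1/10 s, in which the tool goes at most 50 mm and 8.59 degrees, less where a joint would pass 70% of its speed; a pose out of reach is approached as far as the arm can. A call with a number of a shift or a turn outside -1 to 1 is refused whole. A call with a gripper value outside its range is refused whole. The fingers move at their own pace and stop on an object; FORCE is the grip in N (left out, the last holds). Time passes only in rows, so rows that repeat a pose let the fingers close. It gives the time, the measured TCP pose, the force, the opening and the grip force at its end, in the units of the state.
- bot.get_obs(): the state, without advancing time (a new reading comes with each control period).
- eyes.read_camera(name): name is "scene" or "side" or "wrist"; returns a dict with "image" (384x512x3 uint8, red, green, blue), "K" (3x3 intrinsics, pixels), "R" (3x3) and "t" (3): a world point X has camera coordinates R X + t. Camera axes: x right, y down, z forward; pixel columns grow to the right and rows downward; lengths in m; the calibration is good to about 2 mm. A picture is of the moment at which its call begins. There is no depth.
- ticket.hand_in(): hands the job in; it is judged then, once.
The state is a dict: "t": time; "q": joint angles; "joint_vel": joint speeds; "joint_torque": joint torques, N m; "eef_pos": TCP position; "tool_rot": TCP orientation; "contact_force": force on the tool from outside, world axes, zero at the start; "torque": the same for the moment, N m; "gripper_width": opening from 0.0 (shut) to 1.0 (fully open); "grasp_force": force on a finger pad.
Only numpy, scipy, OpenCV 4.12 (cv2) and the standard library are available. Lean on these libraries where they do the work, as an engineer would, in place of code of your own. Each camera call takes 0.05 s, during which the arm holds its last target. There are 200 camera calls.

TASK

The autosampler is about to be carried to another instrument, so lock its vial carousel. With a fingertip, push the carousel round by its blue finger peg until the yellow-edged slot in its rim faces the red-tabbed lock bar, then push the bar by its tab all the way home into the slot. Nothing is to be lifted: the carousel stays seated on its spindle, and the vials and other things around it stay where they are.

Things in the scene. Friction and masses are not known exactly. Their poses are not given: they have to be found in the camera images.
- sampler: cream autosampler tray unit fixed on the bench, 240 x 320 mm, flat deck 50 mm above the bench. Origin: on the bench under the carousel's axis; it covers x -120 to 120, y -180 to 140 mm, z up. The lock bar lies along x = 0 on the -y side. On the deck: a console 18 mm high from y = 103 mm to the +y edge, and a sensor post 34 mm high at x 98, y 55 mm.
- carousel: dark round vial carousel, 140 mm in diameter, its flat top 28 mm above the deck, loose on a spindle (1 mm of play): it turns either way without limit, stays where left (some 0.05 N m of friction) and would lift off. Origin: on its axis at deck level, z up. Slot on its -y side, finger peg on its +y side; lined up when its axes point the same way as the sampler's.
- slot_mouth (a point): middle of the slot's mouth, at the rim and top of the carousel, 70 mm from the axis. The slot has yellow painted edges, is 16 mm wide, cut through the full thickness, runs radially in to 33 mm from the axis, and flares in the last 10 mm to 26 mm at the rim, so that the bar's nose centres the carousel if it is a few degrees off.
- finger_peg (a point): centre of the top of the upright blue finger peg, 12 mm in diameter, standing 30 mm above the carousel's top, 54 mm from the axis, opposite the slot. Nothing else but the lift-off knob stands on the carousel.
- lift_knob (a point): centre of the top of the black lift-off knob on the carousel's axis, 28 mm in diameter, to 56 mm above the deck, on a hub plate 40 mm in diameter and 4 mm thick (for taking the carousel off; not needed here)
- lock_bar (a joint): travel of the lock bar (m) in its guide towards the carousel's axis (the sampler's +y): 0 drawn right back, 0.050 fully home against its stop. It slides with about 2 N of friction and stays where it is left; the carousel's rim blocks it unless the slot faces it.
- bar_tab (a point): middle of the top edge of the outer face (away from the carousel: the face to push) of the bar's upright red tab, 26 mm wide, 8 mm thick, from 22 to 50 mm above the deck. At 0 of its travel it is 149 mm from the carousel's axis, at home 99 mm. Under and behind it the bar's tail and guide rails reach 21 mm above the deck.
- bar_nose (a point): top of the tip of the bar's rounded nose. The steel bar is 12 mm wide, its top 19 mm above the deck. At 0 of its travel the nose is 88 mm from the carousel's axis, at home 38 mm, inside the slot.
- wash_vial_a: glass wash vial with a blue cap, 20 mm in diameter and 44 mm tall, standing loose on the deck about 90 mm to the +x side of the bar; origin in the middle of its underside
- wash_vial_b: the same with a white cap, about 90 mm to the -x side of the bar
- solvent_bottle: amber solvent bottle, 70 mm in diameter, 150 mm tall, on the bench near the sampler's console side; origin in the middle of its underside
- septa_jar: small clear jar with a black lid, 48 mm in diameter, 50 mm tall, on the bench near the console side; origin in the middle of its underside
- beaker: glass beaker, 60 mm in diameter, 75 mm tall, on the bench beyond the sampler's +x side; origin in the middle of its underside
- vial_rack: white rack of 2 ml vials, 60 x 110 mm, 40 mm tall, on the bench beyond the bar's end of the sampler; origin in the middle of its underside
- syringe: glass microlitre syringe about 155 mm long, 20 mm wide at its flange, lying on the bench beyond the bar's end of the sampler; origin near its middle at bench level
Things that resemble listed ones, but are neither listed nor needed, are in the scene too. There is more than one size of the carousel; the one meant has the size given above.

How it is judged:
By the outcome, as a careful person would: the job done as asked, in the order asked, and still so for the second after the job is handed in, with the robot touching nothing.
It also fails if it takes over 54 s, if anything falls off the work surface, if the arm or the gripper's body presses on something with over 40 N, if the wrist force passes 120 N, or if a joint passes its speed limit or range.

## Working session

There is one attempt and no reset: what is moved stays moved. The work goes in short steps, Python scripts to look and compute and a shell command to move; the robot and the scene stay as the last step left them, time stands still between calls to the robot, and variables do not carry over. Pictures are saved under pics/ and viewed, at most 10 in all, crops included, and the job is handed in when it is done.

```bash
ls; mkdir -p pics
cat > h.py <<'E'
import numpy as np,cv2,pickle
from station import bot,eyes,ticket
def snap(n,f):
    c=eyes.read_camera(n); cv2.imwrite(f'pics/{f}.png',cv2.cvtColor(c['image'],cv2.COLOR_RGB2BGR)); pickle.dump(c,open(f'pics/{f}.pkl','wb')); return c
def ld(f): return pickle.load(open(f'pics/{f}.pkl','rb'))
def pt(c,u,v,z):
    d=c['R'].T@np.linalg.solve(c['K'],[u,v,1.]); o=-c['R'].T@c['t']; return o+d*(z-o[2])/d[2]
def proj(c,X):
    p=c['K']@(c['R']@np.array(X)+c['t']); return p[:2]/p[2]
E
python3 - <<'E'
from h import *
ims=[]
for n in('scene','side','wrist'):
    c=snap(n,n+'0'); print(n,-c['R'].T@c['t'])
s=cv2.imread('pics/scene0.png');cv2.imwrite('pics/s0b.png',cv2.resize(s,(800,600),interpolation=3))
print(bot.get_obs())
E
```

```text
pics
scene [1.40753314 0.15637341 0.71637713]
side [ 0.13452831 -0.6410716   0.64235247]
wrist [0.67400419 0.06822547 0.37439864]
{'t': 0.15, 'q': array([-0.10809977,  0.47761678,  0.0223601 ,  1.55620882, -0.01149053,
        1.1093062 , -0.08309489]), 'joint_vel': array([-0.00086486, -0.00440631, -0.00090452, -0.00279817,  0.00168784,
        0.00156033,  0.00089222]), 'joint_torque': array([ 1.55385478e-03, -5.96924365e+01,  1.60940632e+00, -2.81490952e+01,
        1.26662746e-02,  6.56643446e-03,  5.58682734e-05]), 'eef_pos': array([ 6.74546154e-01, -1.70886787e-05,  2.30551485e-01]), 'tool_rot': array([-4.57087801e-04,  7.07101260e-01,  7.07111951e-01, -5.37230661e-04]), 'contact_force': array([-0.96001476, -0.29551642,  0.72185657]), 'torque': array([0.03375708, 0.00828676, 0.01498988]), 'grasp_force': 0.0, 'gripper_width': 0.999955691397787}
```

View pics/s0b.png

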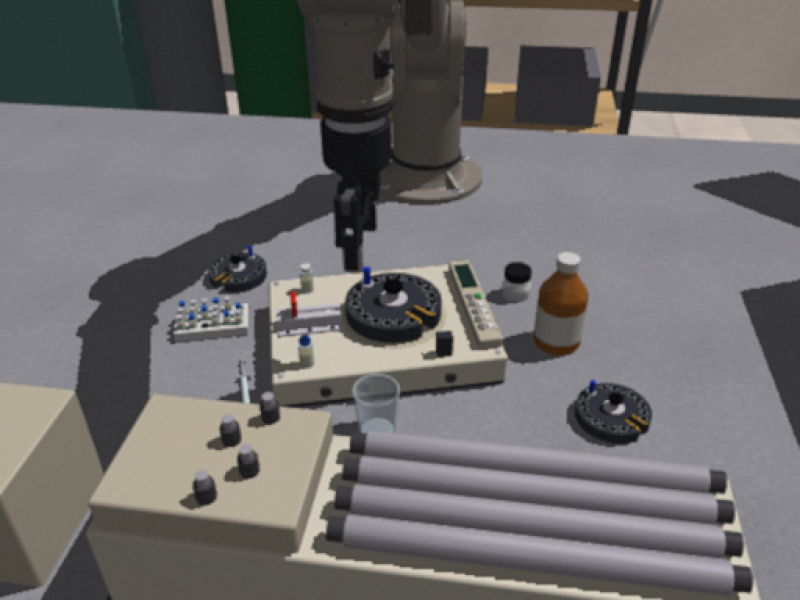

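View pics/wrist0.png

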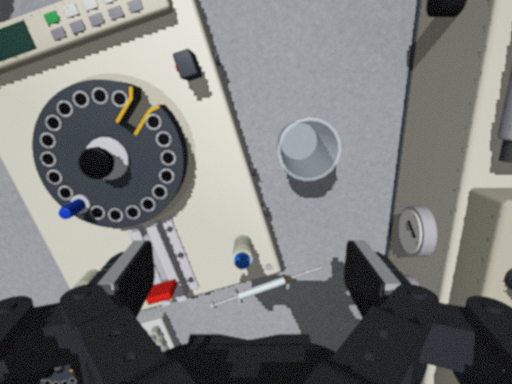

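The wrist view shows the carousel with its knob top at about (96,163), peg top (65,212), slot mouth about (146,97), red tab about (160,290) and blue-capped vial (242,258). I'll enlarge it to get better pixel positions.

Run:
```python
from h import *
s=cv2.imread('pics/wrist0.png')[60:330,0:300];cv2.imwrite('pics/w0b.png',cv2.resize(s,None,fx=2.2,fy=2.2,interpolation=3))
c=ld('wrist0')
for n,u,v,z in [('knob',96,163,.106),('peg',65,212,.108),('slot',146,97,.078),('tab',160,290,.1),('cor1',180,0,.05),('cor2',278,268,.05),('vialA',242,260,.094),('post',186,62,.084)]: print(n,pt(c,u,v,z).round(4))
print(c['K'],c['R'])
```

```text
knob [0.5435 0.0162 0.106 ]
peg [ 0.5114 -0.0273  0.108 ]
slot [0.5821 0.0704 0.078 ]
tab [ 0.5868 -0.1108  0.1   ]
cor1 [0.6114 0.1546 0.05  ]
cor2 [ 0.7064 -0.115   0.05  ]
vialA [ 0.6669 -0.0815  0.094 ]
post [0.6203 0.0988 0.084 ]
[[320.3215395    0.         248.9393507 ]
 [  0.         320.3215395  189.73743352]
 [  0.           0.           1.        ]] [[ 9.99999052e-01  1.89262252e-04 -1.36396264e-03]
 [ 5.51931957e-04 -9.62553912e-01  2.71089767e-01]
 [-1.26158051e-03 -2.71090262e-01 -9.62553104e-01]]
```

View pics/w0b.png

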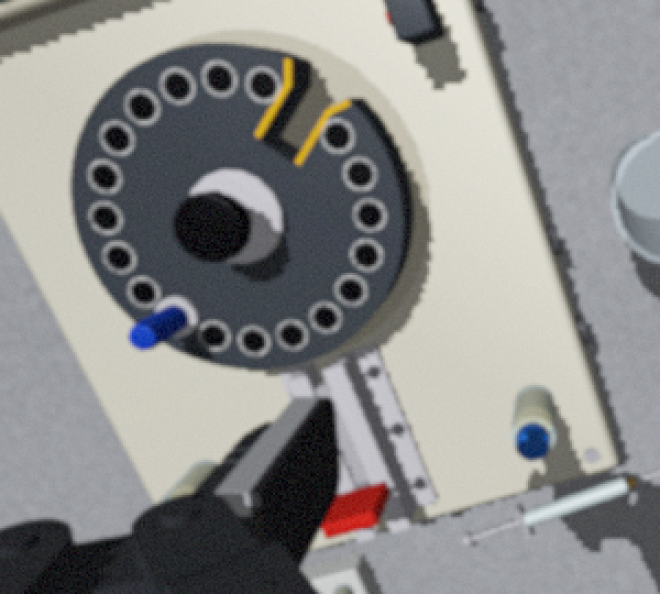

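The crop puts the knob top at (95.5,163.6), peg top at (65.5,212.7), slot mouth at (145.5,96.8) and tab outer top edge near (160,301), all in full-frame pixels. Next I compute the frame and the arc, and check the bottle position.

Run:
```python
from h import *
c=ld('wrist0'); s=ld('scene0'); k=.64
P=lambda n,c,u,v,z:(print(n,pt(c,u,v,z).round(4)),pt(c,u,v,z)[:2])[1]
kn=P('knob',c,95.5,163.6,.106);pg=P('peg',c,65.5,212.7,.108);sl=P('slot',c,145.5,96.8,.078);tb=P('tab',c,160,301,.1)
P('disc',c,108,152,.078)
a=P('e1',c,217,62,.05);b=P('e2',c,282,267,.05);d=a-b
print('yaw edge',np.degrees(np.arctan2(-d[0],d[1])),'tab yaw',np.degrees(np.arctan2((tb-kn)[0],-(tb-kn)[1])),np.linalg.norm(tb-kn))
P('scene knob',s,394*k,284*k,.106);P('scene pegtop',s,367*k,268*k,.108);P('scene tab',s,294*k,293*k,.1);P('bottle cap',s,568*k,262*k,.15)
cen=kn
for p in(pg,sl): print(np.linalg.norm(p-cen),np.degrees(np.arctan2(*(p-cen)[::-1])))
```

```text
knob [0.543  0.0157 0.106 ]
peg [ 0.5118 -0.0279  0.108 ]
slot [0.5816 0.0705 0.078 ]
tab [ 0.5859 -0.1232  0.1   ]
disc [0.5424 0.0212 0.078 ]
e1 [0.6433 0.1024 0.05  ]
e2 [ 0.7109 -0.1137  0.05  ]
yaw edge 17.36344478317322 tab yaw 17.167790814167198 0.14533892603981133
scene knob [0.5414 0.0175 0.106 ]
scene pegtop [ 0.5091 -0.0275  0.108 ]
scene tab [ 0.5744 -0.121   0.1   ]
bottle cap [0.5188 0.2566 0.15  ]
0.053654727313250716 -125.59255157965478
0.06710026057399586 54.83869204724815
```

```bash
python3 -m crank '-0.087 -0.28 0.1 0 0 -0.15 1; -0.087 -0.28 0.1 0 0 -0.303 1; -0.087 -0.28 0.1 0 0 -0.303 1; -0.087 -0.28 0.1 0 0 -0.303 1; -0.087 -0.28 0.2 0 0 -0.303 1; -0.087 -0.28 0.2 0 0 -0.303 1; -0.087 -0.28 0.2 0 0 -0.303 1; -0.087 -0.28 0.2 0 0 -0.303 1; -0.087 -0.28 0.2 0 0 -0.303 1; -0.087 -0.28 0.2 0 0 -0.303 1; -0.087 -0.28 0.2 0 0 -0.303 1; -0.087 -0.28 0.2 0 0 -0.303 1' 40
python3 - <<'E'
from h import *
c=snap('wrist','w1'); s=cv2.imread('pics/w1.png');cv2.imwrite('pics/w1b.png',cv2.resize(s,(800,600),interpolation=3))
o=bot.get_obs();print(o['eef_pos'],o['tool_rot'],o['q'],o['gripper_width'])
print(proj(c,o['eef_pos']))
E
```

```text
t: 1.35
eef_pos: [0.5351, -0.0434, 0.1315]
tool_rot: [0.0, 0.305, 0.952, 0.0]
contact_force: [0.5, -0.3, 0.1]
gripper_width: -0.004
grasp_force: 0.0
[ 0.53508626 -0.04339806  0.13143373] [1.26578233e-04 3.04592019e-01 9.52482906e-01 7.11496125e-06] [ 0.10544966  0.38074627 -0.17294703  1.9692015   0.08949741  0.79856469
  0.83392801] -0.00235919805989577
[250.19940344 245.24258228]
```

View pics/w1b.png

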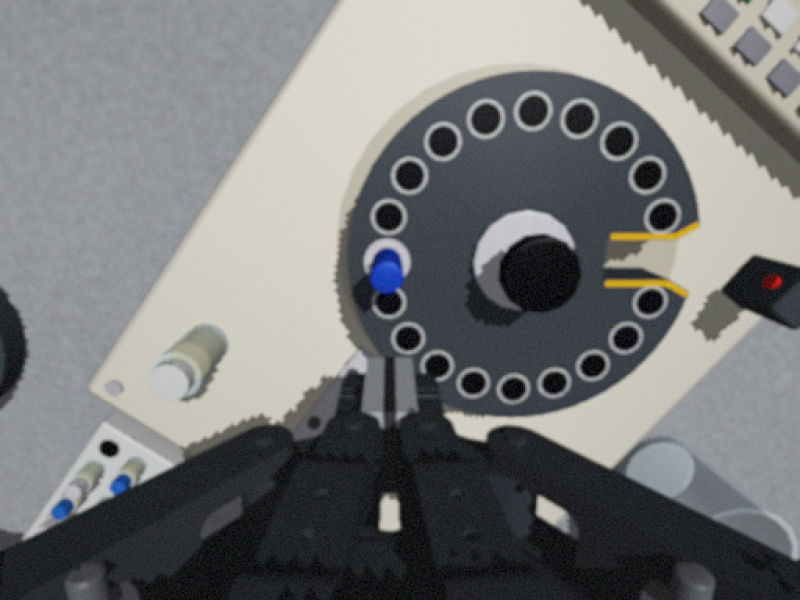

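The close view shows the shut fingertips at about (390,370), lined up below the peg (top at (386,274)). The knob top is at (540,272) and the slot mouth at about (692,258), with nothing between tip and peg.

Run:
```python
from h import *
c=ld('w1'); k=.64
q=lambda u,v,z: pt(c,u*k,v*k,z)[:2]
kn=q(540,272,.106);pg=q(386,274,.108);sl=q(692,258,.078)
print(kn,pg,sl, q(526,244,.078))
for p in(pg,sl): print(np.linalg.norm(p-kn),np.degrees(np.arctan2(*(p-kn)[::-1])))
d=q(342,0,.05)-q(92,388,.05); print('yaw',np.degrees(np.arctan2(-d[0],d[1])))
# arc rows: pusher centre at polar angle (peg angle + lead), tool turn follows
cen=(kn); X0=np.array([.5351,-.0434]); a0=54.5; r=np.radians
tx=np.array([np.cos(r(90+a0)),np.sin(r(90+a0))]); ty=np.array([np.cos(r(a0)),np.sin(r(a0))])
for th in list(range(234,107,-8))+[107]:
    p=cen+.054*np.array([np.cos(r(th)),np.sin(r(th))])-.017*np.array([np.sin(r(th)),-np.cos(r(th))])
    d=p-X0; turn=(234.5-th)/180
    print(th,(d@tx/.5).round(3),(d@ty/.5).round(3),round(turn,3))
```

```text
[0.54070048 0.01614357] [ 0.50991933 -0.02749693] [0.58133878 0.07204106] [0.5378721 0.0207794]
0.053403858260988174 -125.19664021747198
0.06910862171760981 53.98229587433087
yaw 17.69140302111025
234 0.027 -0.005 0.003
226 0.042 -0.008 0.047
218 0.058 -0.01 0.092
210 0.074 -0.009 0.136
202 0.089 -0.006 0.181
194 0.104 -0.001 0.225
186 0.118 0.006 0.269
178 0.131 0.015 0.314
170 0.143 0.026 0.358
162 0.153 0.039 0.403
154 0.161 0.052 0.447
146 0.167 0.067 0.492
138 0.171 0.082 0.536
130 0.173 0.098 0.581
122 0.173 0.113 0.625
114 0.17 0.129 0.669
107 0.166 0.142 0.708
```

```bash
python3 -m crank '0 0 0.04 0 0 0 1; 0 0 0.082 0 0 0 1; 0 0 0.082 0 0 0 1; 0.015 -0.003 0.082 0 0 0 1; 0.027 -0.005 0.082 0 0 0.003 1; 0.034 -0.006 0.082 0 0 0.025 1; 0.042 -0.008 0.082 0 0 0.047 1; 0.05 -0.009 0.082 0 0 0.07 1; 0.058 -0.01 0.082 0 0 0.092 1; 0.074 -0.009 0.082 0 0 0.136 1; 0.089 -0.006 0.082 0 0 0.181 1; 0.104 -0.001 0.082 0 0 0.225 1; 0.118 0.006 0.082 0 0 0.269 1; 0.131 0.015 0.082 0 0 0.314 1; 0.143 0.026 0.082 0 0 0.358 1; 0.153 0.039 0.082 0 0 0.403 1; 0.161 0.052 0.082 0 0 0.447 1; 0.167 0.067 0.082 0 0 0.492 1; 0.169 0.075 0.082 0 0 0.514 1; 0.171 0.082 0.082 0 0 0.536 1'
python3 - <<'E'
from h import *
c=snap('wrist','w2'); s=cv2.imread('pics/w2.png');cv2.imwrite('pics/w2b.png',cv2.resize(s,(800,600),interpolation=3))
o=bot.get_obs();print(o['eef_pos'],o['tool_rot'],o['q'])
E
```

```text
t: 3.4
eef_pos: [0.4888, 0.0393, 0.0913]
tool_rot: [0.0, 0.914, 0.406, 0.0]
contact_force: [-2.5, -3.5, 1.9]
gripper_width: 0.0
grasp_force: 1.8
[0.48918344 0.04005147 0.09132545] [-4.68627004e-05  9.14578436e-01  4.04408150e-01  5.75269343e-04] [-0.38916801  0.37751375  0.21808291  2.12191863 -0.1321555   0.6534226
 -0.81907015]
```

View pics/w2b.png

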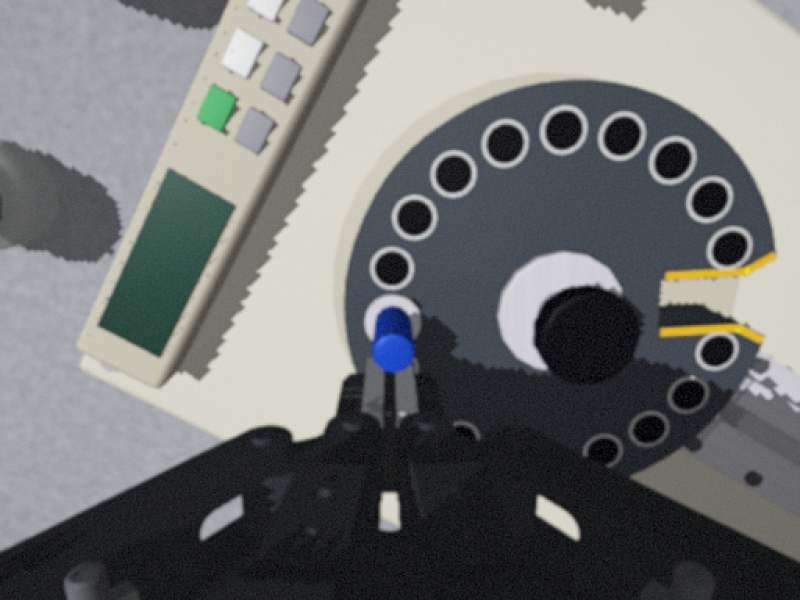

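The tip is now pressing on the peg (top at (393,353)). The knob top is at (588,336) and the slot mouth at about (767,298), with the bar guide at lower right.

Run:
```python
from h import *
c=ld('w2'); k=.64
q=lambda u,v,z: pt(c,u*k,v*k,z)[:2]
kn=q(588,336,.106);pg=q(393,353,.108);sl=q(767,298,.078)
print(kn,pg,sl)
for p in(pg,sl): print(np.linalg.norm(p-kn),np.degrees(np.arctan2(*(p-kn)[::-1])))
d=pg-sl;print('peg-slot angle',np.degrees(np.arctan2(d[1],d[0])))
d=q(370,30,.05)-q(205,370,.05); print('console shadow',np.degrees(np.arctan2(d[1],d[0])))
d=q(222,25,.068)-q(78,345,.068); print('console edge',np.degrees(np.arctan2(d[1],d[0])))
cen=np.array([.541,.0165]); r=np.radians
a=54.5-96.5; tx=np.array([np.cos(r(90+a)),np.sin(r(90+a))]); ty=np.array([np.cos(r(a)),np.sin(r(a))])
X0=cen+.054*np.array([np.cos(r(138)),np.sin(r(138))])-.017*np.array([np.sin(r(138)),-np.cos(r(138))])
for th in (134,130,126,122,118,114,112,110,109,108,107,106):
    p=cen+.054*np.array([np.cos(r(th)),np.sin(r(th))])-.017*np.array([np.sin(r(th)),-np.cos(r(th))])
    d=p-X0; print(th,(d@tx/.5).round(3),(d@ty/.5).round(3),round((138-th)/180,3))
```

```text
[0.54266807 0.01771741] [0.50014703 0.05057165] [ 0.595801   -0.02648028]
0.053734903613027574 142.30823045786454
0.06911254277818121 -39.7547815973511
peg-slot angle 141.14759016633244
console shadow 19.175870894193263
console edge 17.364959100218748
134 0.008 -0.002 0.022
130 0.015 -0.004 0.044
126 0.023 -0.005 0.067
122 0.031 -0.005 0.089
118 0.039 -0.005 0.111
114 0.047 -0.004 0.133
112 0.051 -0.004 0.144
110 0.055 -0.003 0.156
109 0.057 -0.003 0.161
108 0.059 -0.003 0.167
107 0.06 -0.002 0.172
106 0.062 -0.002 0.178
```

```bash
python3 -m crank '0.008 -0.002 0 0 0 0.022 1; 0.015 -0.004 0 0 0 0.044 1; 0.023 -0.005 0 0 0 0.067 1; 0.031 -0.005 0 0 0 0.089 1; 0.039 -0.005 0 0 0 0.111 1; 0.047 -0.004 0 0 0 0.133 1; 0.051 -0.004 0 0 0 0.144 1; 0.055 -0.003 0 0 0 0.156 1; 0.055 -0.003 0 0 0 0.156 1; 0.055 -0.003 0 0 0 0.156 1'
python3 - <<'E'
from h import *
c=snap('wrist','w3'); s=cv2.imread('pics/w3.png');cv2.imwrite('pics/w3b.png',cv2.resize(s,(800,600),interpolation=3))
snap('side','s3')
E
```

```text
t: 4.45
eef_pos: [0.5059, 0.0612, 0.0907]
tool_rot: [-0.0, 0.985, 0.174, -0.0]
contact_force: [-2.4, 0.1, 1.7]
gripper_width: 0.005
grasp_force: 1.3
```

View pics/w3b.png

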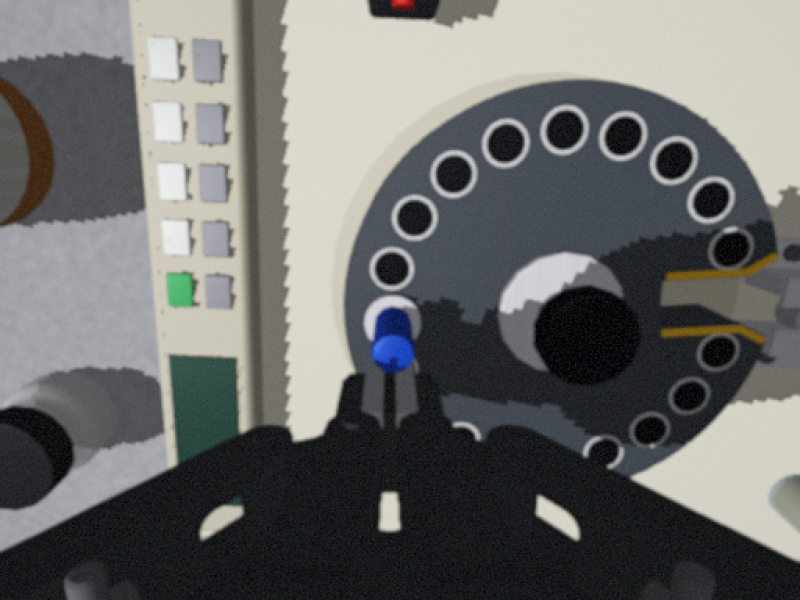

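The peg-to-slot line now runs nearly square to the console, and the slot mouth at about (767,298) faces the bar end near (785,290). I'll work out the remaining angle.

Run:
```python
from h import *
c=ld('w3'); k=.64
q=lambda u,v,z: pt(c,u*k,v*k,z)[:2]
A=lambda a,b:np.degrees(np.arctan2(*(a-b)[::-1]))
kn=q(588,335,.106);pg=q(393,353,.108);sl=q(768,299,.078)
print(kn,A(pg,kn),A(kn,sl),A(pg,sl))
print('slot edges',A(q(668,276,.078),q(740,272,.078)),A(q(661,333,.078),q(738,332,.078)))
print('columns',A(q(207,59,.069),q(217,292,.069)),A(q(163,59,.069),q(180,290,.069)),'console edge',A(q(132,0,.068),q(170,465,.068)))
s=cv2.imread('pics/w3.png')[110:260,380:512];cv2.imwrite('pics/w3c.png',cv2.resize(s,None,fx=4,fy=4,interpolation=3))
```

```text
[0.54399196 0.01722112] 114.86454068434409 111.91905016758345 113.20259874691297
slot edges 113.37460930771528 110.86956398330959
columns 17.150641767280582 17.707077499919208 console edge 17.406797273494462
```

View pics/w3c.png

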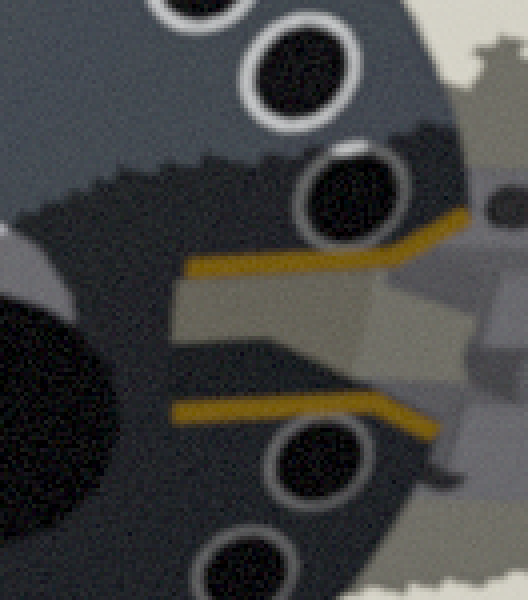

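The slot points to about 112.5° and should be at 107.4°, so about 5° more: 5 mm along the tool's x.

```bash
python3 -m crank '0.004 0 0 0 0 0.012 1; 0.007 0 0 0 0 0.02 1; 0.01 0.001 0 0 0 0.029 1; 0.01 0.001 0 0 0 0.029 1; 0.01 0.001 0 0 0 0.029 1; 0.01 0.001 0 0 0 0.029 1'
python3 - <<'E'
from h import *
c=snap('wrist','w4'); s=cv2.imread('pics/w4.png');cv2.imwrite('pics/w4b.png',cv2.resize(s,(800,600),interpolation=3))
E
```

```text
t: 5.15
eef_pos: [0.5113, 0.0623, 0.0902]
tool_rot: [0.0, 0.992, 0.129, -0.0]
contact_force: [-3.2, 1.2, 0.4]
gripper_width: 0.002
grasp_force: 1.3
```

View pics/w4b.png

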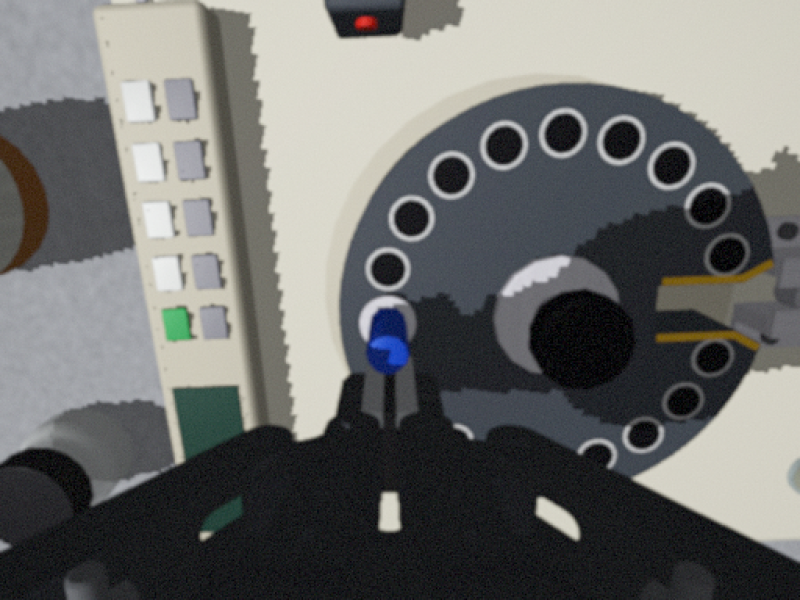

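Run:
```python
from h import *
c=ld('w4'); k=.64
q=lambda u,v,z: pt(c,u*k,v*k,z)[:2]
A=lambda a,b:np.degrees(np.arctan2(*(a-b)[::-1]))
kn=q(582,339,.106);pg=q(387,354,.108);sl=q(765,304,.078)
print(kn,A(pg,kn),A(kn,sl),A(pg,sl))
print('slot edges',A(q(664,282,.078),q(735,279,.078)),A(q(657,338,.078),q(733,337,.078)))
print('columns',A(q(179,99,.069),q(214,322,.069)),A(q(138,101,.069),q(176,324,.069)),'console edge',A(q(95,12,.068),q(180,462,.068)))
o=bot.get_obs();from scipy.spatial.transform import Rotation as R
M=R.from_quat(np.roll(o['tool_rot'],-1)).as_matrix();print(M.round(3))
y=np.radians(17.4)
for L in(.172,):
    T=np.array([.543+L*np.sin(y),.0175-L*np.cos(y),.17]); print(T,M.T@(T-o['eef_pos'])/.5)
print('turn',np.degrees(np.arctan2(M[1,0],M[0,0])))
```

```text
[0.54373504 0.01633468] 108.61810000761727 106.12892867504019 107.20524208038867
slot edges 107.29242857274605 105.57969376894583
columns 17.92607362109445 17.473979835205384 console edge 17.795038774118296
[[ 0.967  0.255 -0.   ]
 [ 0.255 -0.967 -0.   ]
 [-0.     0.    -1.   ]]
[ 0.59443502 -0.14662934  0.17      ] [ 0.05423955  0.44636566 -0.15959116]
turn 14.784131152522733
```

The carousel is aligned to within about 1°. I'll back off, lift clear, and go behind the tab.

```bash
python3 -m crank '-0.01 0 0 0 0 0 1; -0.025 0 0 0 0 0 1; -0.025 0 -0.08 0 0 0 1; -0.025 0 -0.16 0 0 0 1; -0.025 0 -0.16 0 0 0 1; 0 0.1 -0.16 0 0 -0.1 1; 0.02 0.2 -0.16 0 0 -0.2 1; 0.04 0.3 -0.16 0 0 -0.3 1; 0.054 0.4 -0.16 0 0 -0.4 1; 0.054 0.446 -0.16 0 0 -0.514 1; 0.054 0.446 -0.16 0 0 -0.514 1; 0.054 0.446 -0.16 0 0 -0.514 1; 0.054 0.446 -0.16 0 0 -0.514 1; 0.054 0.446 -0.16 0 0 -0.514 1; 0.054 0.446 -0.16 0 0 -0.514 1; 0.054 0.446 -0.16 0 0 -0.514 1; 0.054 0.446 -0.1 0 0 -0.514 1; 0.054 0.446 -0.08 0 0 -0.514 1; 0.054 0.446 -0.08 0 0 -0.514 1'
python3 - <<'E'
from h import *
c=snap('wrist','w5'); s=cv2.imread('pics/w5.png');cv2.imwrite('pics/w5b.png',cv2.resize(s,(800,600),interpolation=3))
E
```

```text
t: 7.1
eef_pos: [0.5925, -0.1466, 0.1284]
tool_rot: [-0.002, 0.593, 0.805, -0.001]
contact_force: [-0.9, 0.1, -0.1]
gripper_width: 0.0
grasp_force: 0.0
```

View pics/w5b.png

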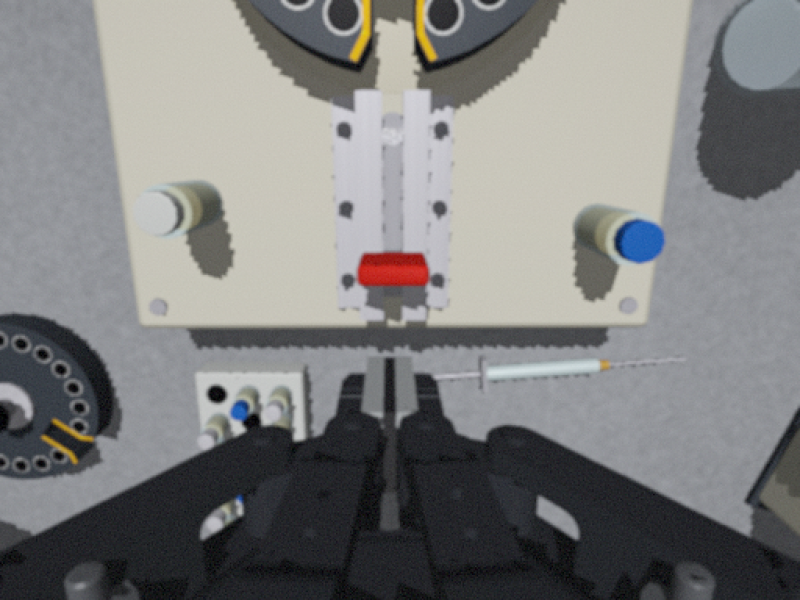

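The bar lies dead ahead of the tips, with the tab's outer top edge at about (393,285). The slot (375–425, 50) is centred on the bar's nose at (392,130), and both vials stand clear.

```bash
python3 - <<'E'
from h import *
c=ld('w5');k=.64
o=bot.get_obs();from scipy.spatial.transform import Rotation as R
M=R.from_quat(np.roll(o['tool_rot'],-1)).as_matrix()
t=pt(c,393*k,285*k,.1); print(t,M.T@(t-o['eef_pos']),np.linalg.norm(t[:2]-[.543,.0175]),np.degrees(np.arctan2(M[1,0],M[0,0])))
E
python3 -m crank '0 0 0.05 0 0 0 1; 0 0 0.094 0 0 0 1; 0 0 0.094 0 0 0 1; 0 0 0.094 0 0 0 1; 0.01 0 0.094 0 0 0 1; 0.02 0 0.094 0 0 0 1; 0.03 0 0.094 0 0 0 1; 0.04 0 0.094 0 0 0 1; 0.05 0 0.094 0 0 0 1; 0.06 0 0.094 0 0 0 1; 0.06 0 0.094 0 0 0 1'
```

```text
[ 0.58592273 -0.12331953  0.1       ] [ 0.02456119 -0.00029344  0.02972759] 0.1472158299653152 107.23003319276332
t: 8.25
eef_pos: [0.5851, -0.1168, 0.0833]
tool_rot: [-0.0, 0.592, 0.806, 0.0]
contact_force: [0.1, -0.0, -0.3]
gripper_width: -0.002
grasp_force: 0.0
```

```bash
cat >> h.py <<'E'
def tab(f):
    from scipy.spatial.transform import Rotation as R
    c=snap('wrist',f); h=cv2.cvtColor(c['image'],cv2.COLOR_RGB2HSV); m=((h[...,0]<8)|(h[...,0]>172))&(h[...,1]>150)&(h[...,2]>70)
    n,_,st,ce=cv2.connectedComponentsWithStats(m.astype('uint8')); i=1+np.argmax(st[1:,4]); x,y,w,hh,a=st[i]
    o=bot.get_obs(); M=R.from_quat(np.roll(o['tool_rot'],-1)).as_matrix(); t=pt(c,x+w/2,y+hh,.1)
    print(st[i],t,'tool',M.T@(t-o['eef_pos']),'dist',np.linalg.norm(t[:2]-[.543,.0175]),o['contact_force'])
E
python3 -c "
from h import *
tab('w6')"
```

```text
[ 219  204   58   35 1791] [ 0.58087138 -0.10705979  0.1       ] tool [ 0.01067735 -0.00086707 -0.01689507] dist 0.13018979197326455 [ 0.58220545  0.19158659 -0.69824937]
```

The tab has moved 17 mm and is in contact. I'll push on.

```bash
python3 -m crank '0.008 0 0 0 0 0 1; 0.016 0 0 0 0 0 1; 0.024 0 0 0 0 0 1; 0.032 0 0 0 0 0 1; 0.04 0 0 0 0 0 1; 0.048 0 0 0 0 0 1; 0.056 0 0 0 0 0 1; 0.06 0 0 0 0 0 1; 0.06 0 0 0 0 0 1'; python3 -c "
from h import *
tab('w7')"
```

```text
t: 9.2
eef_pos: [0.5763, -0.0885, 0.0833]
tool_rot: [-0.0, 0.593, 0.805, 0.0]
contact_force: [-0.0, 0.6, -0.2]
gripper_width: 0.005
grasp_force: 0.0
[ 219  204   58   35 1777] [ 0.57211096 -0.0788155   0.1       ] tool [ 0.01058408 -0.00138342 -0.01654429] dist 0.10061870808229975 [-0.81911603  0.21409252  0.20875617]
```

Almost home. I'll press gently until the stop shows up in the force.

```bash
python3 -m crank '0.004 0 0 0 0 0 1; 0.004 0 0 0 0 0 1'; python3 -m crank '0.004 0 0 0 0 0 1; 0.004 0 0 0 0 0 1'; python3 -c "
from h import *
tab('w8')"
```

```text
t: 9.45
eef_pos: [0.5765, -0.0883, 0.0835]
tool_rot: [0.001, 0.593, 0.805, 0.0]
contact_force: [2.9, -4.4, -2.0]
gripper_width: -0.002
grasp_force: 2.2
t: 9.65
eef_pos: [0.5765, -0.0882, 0.0836]
tool_rot: [0.002, 0.594, 0.805, -0.0]
contact_force: [4.3, -8.9, -4.2]
gripper_width: 0.002
grasp_force: 4.5
[ 218  204   58   35 1790] [ 0.57190121 -0.07868474  0.1       ] tool [ 0.01035787 -0.00155224 -0.0164314 ] dist 0.10043298555067053 [ 5.03198492 -8.39962848 -4.70193204]
```

```bash
python3 -m crank '0.006 0 0 0 0 0 1; 0.006 0 0 0 0 0 1; 0.006 0 0 0 0 0 1'; python3 -c "
from h import *
tab('w9')"; python3 -m crank '-0.03 0 0 0 0 0 1; -0.05 0 0 0 0 0 1;-0.05 0 -0.08 0 0 0 1; -0.05 0 -0.12 0 0 0 1; -0.05 0 -0.12 0 0 0 1; -0.05 0 -0.12 0 0 0 1; -0.05 0 -0.12 0 0 0 1'; python3 -c "
from h import *
tab('w10')
c=ld('w10');c5=ld('w5')
s=cv2.imread('pics/w10.png');cv2.imwrite('pics/w10b.png',cv2.resize(s,(800,600),interpolation=3))"
```

```text
t: 10.0
eef_pos: [0.5764, -0.0881, 0.0837]
tool_rot: [0.004, 0.594, 0.804, -0.001]
contact_force: [8.1, -14.1, -8.2]
gripper_width: -0.005
grasp_force: 7.8
[ 218  204   58   36 1817] [ 0.57196747 -0.07899715  0.1       ] tool [ 0.00990063 -0.0015595  -0.01634188] dist 0.1007512511069354 [  7.10461545 -14.14378496  -7.50442241]
t: 10.75
eef_pos: [0.5809, -0.106, 0.1422]
tool_rot: [-0.001, 0.593, 0.805, -0.0]
contact_force: [-0.4, -0.0, -1.0]
gripper_width: -0.001
grasp_force: 0.0
[229 151  41  18 683] [ 0.57185205 -0.07861365  0.1       ] tool [ 0.02886027 -0.0003313   0.04212724] dist 0.10035076249062208 [ 0.53326631 -0.32729932 -0.25935346]
```

View pics/w10b.png

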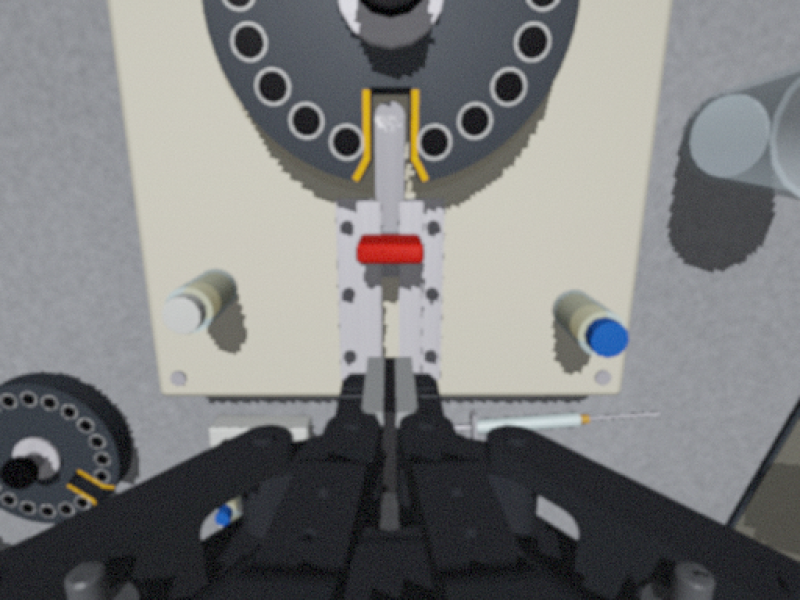

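The nose lies centred inside the slot, with its tip at about (390,103) and the slot end at (390,92). The tab's outer top edge is at (390,263). I'll check the travel against the deck's edge.

```bash
python3 -c "
from h import *
k=.64;u=np.array([-np.sin(np.radians(17.4)),np.cos(np.radians(17.4))])
c=ld('w10');q=lambda u_,v,z:pt(c,u_*k,v*k,z)[:2]
e=q(390,395,.05)@u
print('tab from edge (81 home)',q(390,263,.1)@u-e,'nose y (-38)',q(390,103,.069)@u-e-.18,'slot end(-33)',q(390,92,.078)@u-e-.18,'mouth(-70)',q(390,181,.078)@u-e-.18)
c=ld('w5');e=q(393,326,.05)@u
print('start tab (31 at 0)',q(393,285,.1)@u-e,'nose(-88)',q(393,112,.069)@u-e-.18)
"
```

```text
tab from edge (81 home) 0.08029556373998359 nose y (-38) -0.039848903998025625 slot end(-33) -0.03671533796488721 mouth(-70) -0.07038013859326675
start tab (31 at 0) 0.03262902063012951 nose(-88) -0.0869685542599771
```

```bash
python3 -c "
from station import ticket
print(ticket.hand_in())"
```

```text
the job is handed in; nothing more can be done
None
```

The carousel is locked and the job is handed in: its slot was turned to face the bar, and the bar was pushed by its tab into the slot until it met its stop. Camera checks put the tab and nose within about 2 mm of home, and the bar did not move under about 18 N. The arm was clear at hand-in.

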